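# Find the full canister on the click-stop carousel

### The job

One of the three green canisters at the back left of the carousel is still full: turn the carousel to its next click stop so that they stand at the front, then lift them to compare their weight in the hand, setting each lighter one upright back in a ring. Keep hold of the heaviest and finish while holding it up, upright and still, at least 10 cm above the deck of the carousel. Leave the canisters at the front, the other things on the carousel standing on it, and do not disturb what is on the worktop.

Things in the scene. Friction and masses are not known exactly. Their poses are not given: they have to be found in the camera images.
- carousel: The carousel's fixed foot, standing fast on the worktop under a round wooden platter. Origin: on the turning axis, at worktop height; x points from the front (the side of the index tongue, a small steel tab with a brass dot at the platter's edge) through the axis to the back, y to the left, z up.
- platter (a joint): Turn of the platter, rad, 0 at the start, positive anticlockwise from above, free either way. Click stops (sprung roller) every 120 degrees (0, 2.094, -2.094 ...), a brass rim mark then facing the tongue. Leaving one takes about 3 to 4 N at a post; between them it turns lightly and stays where it is left; within about 3 degrees of a stop it is drawn in.
- post_1 (a point): Top centre of a dark wooden turning post on the platter: round, 18 mm thick, standing 62 mm above the deck, fixed to the platter 168 mm from its axis; it may be gripped from above or pushed. At the start it stands to the left front, 60 degrees left of the index tongue.
- post_2 (a point): Top centre of a dark wooden turning post on the platter: round, 18 mm thick, standing 62 mm above the deck, fixed to the platter 168 mm from its axis; it may be gripped from above or pushed. At the start it stands at the back, across the axis from the tongue.
- post_3 (a point): Top centre of a dark wooden turning post on the platter: round, 18 mm thick, standing 62 mm above the deck, fixed to the platter 168 mm from its axis; it may be gripped from above or pushed. At the start it stands to the right front, 60 degrees right of the tongue.
- place_1 (a point): Centre, at deck height, of a canister place on the platter, 135 mm from its axis: a cork pad in a raised ring 5 mm high, inside diameter about 67 mm. When the canisters are at the front it is the right-hand one, 38 degrees from the middle.
- place_2 (a point): Centre, at deck height, of a canister place on the platter, 135 mm from its axis: a cork pad in a raised ring 5 mm high, inside diameter about 67 mm. The middle one of the three: at the start it lies at the back left, 120 degrees from the tongue, so +120 degrees of platter turn brings it to the front, straight behind the tongue.
- place_3 (a point): Centre, at deck height, of a canister place on the platter, 135 mm from its axis: a cork pad in a raised ring 5 mm high, inside diameter about 67 mm. When the canisters are at the front it is the left-hand one, 38 degrees from the middle.
- tin_a: One of three outwardly identical closed canisters, dark green with a steel band under the lid (which stays on), round, 60 mm across, 75 mm tall; grip it round the upper part. Origin: centre of its underside, z up. They weigh 0.14 to 0.55 kg; one is at least 0.18 kg heavier than either of the others, which may differ a little. Nothing but its weight tells which.
- tin_b: One of three outwardly identical closed canisters, dark green with a steel band under the lid (which stays on), round, 60 mm across, 75 mm tall; grip it round the upper part. Origin: centre of its underside, z up. They weigh 0.14 to 0.55 kg; one is at least 0.18 kg heavier than either of the others, which may differ a little. Nothing but its weight tells which.
- tin_c: One of three outwardly identical closed canisters, dark green with a steel band under the lid (which stays on), round, 60 mm across, 75 mm tall; grip it round the upper part. Origin: centre of its underside, z up. They weigh 0.14 to 0.55 kg; one is at least 0.18 kg heavier than either of the others, which may differ a little. Nothing but its weight tells which.
- sugar_jar: Jar with a black lid, white inside, 72 mm across, 100 mm tall, loose on the platter, at the front right at the start. Origin: centre of its underside, z up.
- kitchen_timer: Red and white kitchen timer, 67 mm across, 67 mm tall, on the worktop to the right. Origin: centre of its underside.
- matchbox: Red matchbox, 36x54x17 mm, on the worktop right of the carousel. Origin: centre of its underside.
- tea_mug: White mug with a green band, 84 mm across, 91 mm tall, loose on the platter, at the back right at the start, handle towards the axis. Origin: in its underside, 19 mm from the middle towards the handle, z up.
- platter_axis (a point): Centre of the platter's deck (upper face), on the turning axis, 28 mm above the worktop. The platter is a light wooden disc 380 mm across with a rim 8 mm higher than the deck round its edge.
- hob_mug: Plain grey mug, 78 mm across, 97 mm tall, loose on the platter, at the front at the start, handle towards the axis. Origin: in its underside, 16 mm from the middle towards the handle, z up.
There are look-alikes about, which are no part of the job. What is shaped like the hob_mug but pink is not meant.

How it is judged (in metres and radians):
On the way, in this order (a step that is already met when the one before it is completed fails the run):
1. the carousel is turned to the next click stop, the canisters at the front (x of place_2 in the frame of carousel below -0.12 m and y of place_2 in the frame of carousel between -0.008 and 0.008 m), for 0.3 s.
2. one of the lighter canisters is lifted clear in the fingers while the heaviest still weighs on the carousel (((height (world z) of tin_a above 0.036 m and contact force between tin_a and carousel below 0.05 N and contact force between the fingers and tin_a above 0.5 N and contact force between any of tin_b, tin_c and carousel above 3 N) or (height (world z) of tin_b above 0.036 m and contact force between tin_b and carousel below 0.05 N and contact force between the fingers and tin_b above 0.5 N and contact force between any of tin_a, tin_c and carousel above 3 N) or (height (world z) of tin_c above 0.036 m and contact force between tin_c and carousel below 0.05 N and contact force between the fingers and tin_c above 0.5 N and contact force between any of tin_a, tin_b and carousel above 3 N))), for 0.1 s.
At the end, for the whole second after the job is handed in: The heaviest canister is in the fingers, upright (11 degrees), still, touching only them, 95 mm or more above the deck; the lighter two (under 3 N each) stand in rings (10 mm), let go; the middle place is at the front (8 mm); the jar and both mugs stand upright on the carousel (all of step 1 and ((height (world z) of tin_a above 0.123 m and contact force between tin_a and carousel below 0.05 N and angle between tin_a's own z axis and vertical below 0.2 rad and contact force between the fingers and tin_a above 1 N and linear speed of tin_a below 0.03 m/s and (distance between tin_b and place_1 below 0.01 m or distance between tin_b and place_2 below 0.01 m or distance between tin_b and place_3 below 0.01 m) and angle between each of tin_b, tin_c's own z axis and vertical below 0.08 rad and contact force between the fingers and tin_b below 0.1 N and contact force between each of tin_b, tin_c and carousel below 3 N and (distance between tin_c and place_1 below 0.01 m or distance between tin_c and place_2 below 0.01 m or distance between tin_c and place_3 below 0.01 m) and contact force between the fingers and tin_c below 0.1 N) or (height (world z) of tin_b above 0.123 m and contact force between tin_b and carousel below 0.05 N and angle between tin_b's own z axis and vertical below 0.2 rad and contact force between the fingers and tin_b above 1 N and linear speed of tin_b below 0.03 m/s and (distance between tin_a and place_1 below 0.01 m or distance between tin_a and place_2 below 0.01 m or distance between tin_a and place_3 below 0.01 m) and angle between each of tin_a, tin_c's own z axis and vertical below 0.08 rad and contact force between the fingers and tin_a below 0.1 N and contact force between each of tin_a, tin_c and carousel below 3 N and (distance between tin_c and place_1 below 0.01 m or distance between tin_c and place_2 below 0.01 m or distance between tin_c and place_3 below 0.01 m) and contact force between the fingers and tin_c below 0.1 N) or (height (world z) of tin_c above 0.123 m and contact force between tin_c and carousel below 0.05 N and angle between tin_c's own z axis and vertical below 0.2 rad and contact force between the fingers and tin_c above 1 N and linear speed of tin_c below 0.03 m/s and (distance between tin_a and place_1 below 0.01 m or distance between tin_a and place_2 below 0.01 m or distance between tin_a and place_3 below 0.01 m) and angle between each of tin_a, tin_b's own z axis and vertical below 0.08 rad and contact force between the fingers and tin_a below 0.1 N and contact force between each of tin_a, tin_b and carousel below 3 N and (distance between tin_b and place_1 below 0.01 m or distance between tin_b and place_2 below 0.01 m or distance between tin_b and place_3 below 0.01 m) and contact force between the fingers and tin_b below 0.1 N)) and angle between each of sugar_jar, hob_mug, tea_mug's own z axis and vertical below 0.1 rad and horizontal distance between each of sugar_jar, hob_mug, tea_mug and carousel below 0.16 m and height (world z) of each of sugar_jar, hob_mug, tea_mug below 0.04 m); the arm keeps its last pose, push and grip.
It fails at once if a canister, the jar or a mug is tipped over (angle between any of tin_a, tin_b, tin_c, sugar_jar, hob_mug, tea_mug's own z axis and vertical above 0.6 rad).
It fails at once if the timer or the matchbox is moved more than 3 cm (distance of any of kitchen_timer, matchbox from where it was at the start of the episode above 0.03 m).
It also fails if it takes over 72 s, if anything falls off the work surface, if the arm or the gripper's body presses on something with over 40 N, if the wrist force passes 120 N, or if a joint passes its speed limit or range.

### The arm

A 6-joint arm with a two-finger parallel gripper is mounted at the origin on a cart in front of the work surface, level with it; the furniture and walls round the work are solid. World frame = base frame: x ahead of the robot, y to its left, z up, the work surface at z = 0. Lengths are in mm, angles in rad, forces in N, time in s.
With the tool pointing down it reaches from about 350 to 775 mm from the base axis. Payload 5.5 kg.
Tool frame: the origin (TCP) lies midway between the tips of the shut fingers; the grasp point (between the pads) lies 19 mm behind it; z points along the fingers, y is the line along which they close (so a half turn about z gives the same grasp; the last joint's range is limited). The gripper opens to 85 mm and grips with 20 to 120 N. Pads are 22 mm wide; open, the fingers measure 114 mm over their backs; the gripper's body (76 mm by 85 mm) begins 54 mm behind the grasp point. The pads swing forward as they close: fully open they stand 13 mm farther back than shut.
Start: joints at [-1.443, 0.313, 0.046, 1.304, 0, 1.431], TCP at [152.145, -554.548, 231.323] pointing down, gripper open.
Joint ranges: [-2.76, 2.76], [-0.86, 1.69], [-1.03, 1.26], [-2.2, 2.34], [-1.47, 1.5], [-3.14, 3.14]. Speed limits (rad/s): [2.57, 2.57, 3.14, 3.14, 3.14, 3.14].

### API

Orientations are given as [roll, pitch, yaw] about the fixed x, y, z axes, in that order (R = Rz(yaw) Ry(pitch) Rx(roll)).
In Python, from rig import manip, snapshot, finder gives the robot as it stands.
- The arm moves only by the tool arm_command, never from a script. Its arguments are lists of equal length, an entry for each row: "offset": the shift along the tool's x, y, z in units of 40 mm (1.0 is 40 mm), a list of three; "twist": the turn about the tool's z in units of 6 degrees (1.0 is 6 degrees); "hand": the finger opening in mm, from 0 to 85.4. In form: {"offset": [[tx, ty, tz], ...], "twist": [twist, ...], "hand": [hand, ...]}. A call has 1 to 20 rows; each row is the pose to reach, as a shift and turn from the pose commanded when the call began, along the tool's axes at that moment; what a row does not reach only later rows make up. A row lasts 1/12 s, in which the tool goes at most 41.7 mm and 7.16 degrees, less where a joint would pass 70% of its speed; a pose out of reach is approached as far as the arm can. A call with a gripper value outside its range is refused whole. The fingers move at their own pace and stop on an object; the grip force is fixed at half the most. Time passes only in rows, so rows that repeat a pose let the fingers close. It gives the time, the measured TCP pose, the force, the opening and the grip force at its end, in the units of the state.
- manip.state(): the state, without advancing time (a new reading comes with each control period).
- snapshot(name): name is "side" or "top"; returns a dict with "color" (420x560x3 uint8, red, green, blue), "z_map" (420x560 float32, mm along the optical axis (not along the pixel's ray), 0 where there is no reading), "camera_matrix" (3x3 intrinsics, pixels), "world_to_cam" (4x4, takes a point from world to camera coordinates). Camera axes: x right, y down, z forward; pixel columns grow to the right and rows downward; lengths in mm; the calibration is good to about 2 mm. A picture is of the moment at which its call begins.
- manip.hand_in(): hands the job in; it is judged then, once.
Trained networks look in a picture, given as the dict that the camera call returned (one of the last four; its "shot" number tells which), for a name from the list of things; names that differ only in an ending like _2 or _b are one class to them, and where a whole thing is asked for, a point or a joint stands for the part that bears it (a point fixed in the world has none). Each returns a list of dicts, best first, with "confidence" (0 to 1); they miss things now and then, are a little off and sometimes report something else, mostly with a low value. They report only what shows in the picture. A call takes as long as a camera call. They do not tell look-alikes from the thing itself.
- finder.regions_of(picture, thing): "pixels" (420x560 bool, what is visible of it) and "box" ([left, top, width, height] in pixels, round what is visible of it).
- finder.mark_of(picture, thing): "at" ([column, row] in pixels: a listed point, or the origin of a listed thing).
The state is a dict: "t": time; "joints": joint angles; "qvel": joint speeds; "effort": joint torques, N m; "ee_pos": TCP position; "tool_rot": TCP orientation; "wrist_force": force on the tool from outside, world axes, zero at the start; "ft_torque": the same for the moment, N m; "grip_width": finger opening in mm; "finger_force": force on a finger pad.
Only numpy, scipy, OpenCV 4.12 (cv2) and the standard library are available. Lean on these libraries where they do the work, as an engineer would, in place of code of your own. Each camera call takes 0.05 s, during which the arm holds its last target. There are 200 camera calls.

## Working session

There is one attempt and no reset: what is moved stays moved. The work goes in short steps, Python scripts to look and compute and a tool call to move; the robot and the scene stay as the last step left them, time stands still between calls to the robot, and variables do not carry over. Pictures are saved under pics/ and viewed, at most 10 in all, crops included, and the job is handed in when it is done.

Besides the shell and the picture viewer there is one more tool, called after ">>>" as a command line: name --pt "numbers of a row" for each row, then --argument value for the rest. arm_command: Moves the arm, as the interface text tells. Its arguments: {"type":"object","properties":{"offset":{"type":"array"},"twist":{"type":"array"},"hand":{"type":"array"}},"required":["offset","twist","hand"]}

```bash
mkdir -p pics; cat > h.py <<'E'
import numpy as np, cv2
from rig import manip, snapshot, finder
def px2w(p,u,v,z=None,d=None):
    K=p["camera_matrix"];T=np.linalg.inv(p["world_to_cam"])
    r=np.linalg.inv(K)@np.array([u,v,1.0])
    o=T[:3,3]; w=T[:3,:3]@r
    s=d if d is not None else (z-o[2])/w[2]
    return o+s*w
def save(p,n): cv2.imwrite(f"pics/{n}.png",p["color"][:,:,::-1])
E
python3 - <<'E'
from h import *
s=manip.state();print({k:np.round(v,3) for k,v in s.items()})
ps={n:snapshot(n) for n in("top","side")}
save(ps["top"],"top0");save(ps["side"],"side0")
cv2.imwrite("pics/both0.png",np.hstack([p["color"] for p in ps.values()])[:,:,::-1][:, :])
for n,p in ps.items():
    print(n,np.round(np.linalg.inv(p["world_to_cam"])[:3,3]))
    for th,z in [("platter_axis",28),("post_1",90),("place_1",28),("tin_a",28),("sugar_jar",28),("hob_mug",28),("tea_mug",28),("carousel",0),("kitchen_timer",0),("matchbox",0)]:
        for m in finder.mark_of(p,th)[:4]:
            print(th,np.round(m["at"]),round(m["confidence"],2),np.round(px2w(p,*m["at"],z=z)))
E
```

```text
{'t': np.float64(0.0), 'joints': array([-1.443,  0.314,  0.045,  1.304, -0.   ,  1.431]), 'qvel': array([ 0.   ,  0.001, -0.001, -0.   ,  0.001, -0.   ]), 'effort': array([-0.0000e+00, -4.8064e+01,  2.9853e+01,  2.0000e-02, -0.0000e+00,
        0.0000e+00]), 'ee_pos': array([ 152.082, -553.994,  230.402]), 'tool_rot': array([-3.14 , -0.   ,  0.268]), 'wrist_force': array([-0.183, -0.177,  0.027]), 'ft_torque': array([-0.021, -0.003, -0.03 ]), 'finger_force': np.float64(0.0), 'grip_width': np.float64(85.247)}
top [ 340.  147. 1418.]
platter_axis [282. 194.] 0.87 [636. 167.  28.]
platter_axis [280. 223.] 0.72 [546. 174.  28.]
post_1 [271. 135.] 0.88 [801. 197.  90.]
post_1 [242. 231.] 0.83 [516. 283.  90.]
post_1 [340. 207.] 0.76 [582.  -1.  90.]
place_1 [241. 183.] 0.85 [672. 291.  28.]
place_1 [240. 216.] 0.84 [569. 293.  28.]
place_1 [257. 160.] 0.4 [743. 243.  28.]
tin_a [258. 163.] 0.62 [735. 239.  28.]
tin_a [241. 179.] 0.62 [685. 293.  28.]
tin_a [240. 212.] 0.59 [582. 294.  28.]
sugar_jar [307. 223.] 0.78 [545.  94.  28.]
hob_mug [275. 224.] 0.88 [545. 189.  28.]
hob_mug [156. 
[... 298 characters left out ...]
 201.] 0.7 [640. 163.  28.]
post_1 [235. 165.] 0.62 [791. 203.  90.]
post_1 [308. 190.] 0.59 [576.  14.  90.]
post_1 [245. 234.] 0.55 [516. 291.  90.]
post_1 [229. 187.] 0.48 [714. 264.  90.]
place_1 [233. 188.] 0.89 [740. 239.  28.]
place_1 [232. 205.] 0.75 [674. 272.  28.]
place_1 [238. 228.] 0.66 [576. 292.  28.]
tin_a [237. 226.] 0.84 [588. 291.  28.]
tin_a [230. 188.] 0.83 [744. 248.  28.]
tin_a [229. 207.] 0.73 [672. 287.  28.]
sugar_jar [291. 211.] 0.79 [554.  90.  28.]
hob_mug [194. 307.] 0.84 [375. 547.  28.]
tea_mug [271. 181.] 0.57 [705.  96.  28.]
carousel [263. 205.] 0.91 [637. 163.   0.]
matchbox [369. 208.] 0.47 [ 452. -188.    0.]
matchbox [367. 188.] 0.33 [ 529. -226.    0.]
```

View pics/top0.png

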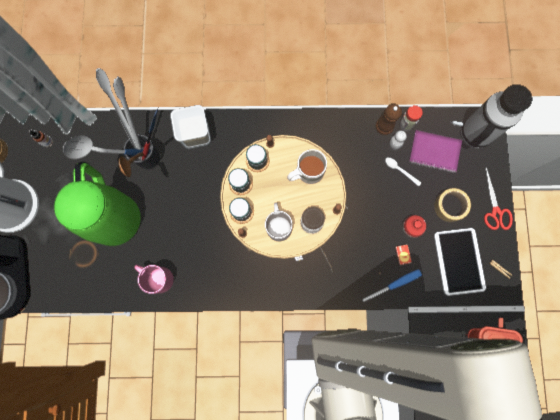

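```bash
python3 - <<'E'
from h import *
from scipy.optimize import least_squares
# more precise: cloud of points from both cameras
for n in("top","side"):
    p=snapshot(n);K=p["camera_matrix"];T=np.linalg.inv(p["world_to_cam"])
    v,u=np.mgrid[:420,:560];d=p["z_map"].astype(float)
    P=np.stack([(u-K[0,2])/K[0,0]*d,(v-K[1,2])/K[1,1]*d,d],-1)@T[:3,:3].T+T[:3,3]
    def cl(c,r,lo,hi):
        m=(d>0)&(np.hypot(P[...,0]-c[0],P[...,1]-c[1])<r)&(P[...,2]>lo)&(P[...,2]<hi)
        q=P[m];return len(q),np.round(q.mean(0),1) if len(q) else None
    for nm,c,r,lo,hi in [("p1",(519,283),25,80,100),("p2",(797,197),25,80,100),("p3",(583,0),25,80,100)]+[(f"t{i}",(633+135*np.cos(a),160+135*np.sin(a)),36,97,112) for i,a in enumerate(np.radians([110.8,72.8,34.8]))]:
        print(n,nm,*cl(c,r,lo,hi))
    m=(d>0)&(P[...,2]>112)&(np.hypot(P[...,0]-633,P[...,1]-160)<190)
    k,l,st,ce=cv2.connectedComponentsWithStats(m.astype(np.uint8))
    for i in range(1,k):
        if st[i,4]>20: q=P[l==i];print("high",st[i],np.round(q.mean(0)),np.round(q.min(0)),np.round(q.max(0)))
E
```

```text
top p1 32 [516.9 285.7  90.9]
top p2 32 [793.9 201.7  89.6]
top p3 32 [583.2   3.3  89.2]
top t0 339 [582.7 289.1 103.1]
top t1 327 [670.7 293.  103.2]
top t2 315 [741.7 242.1 102.9]
high [296 149  31  29 142] [708.  80. 118.] [665.  38. 112.] [749. 125. 126.]
high [265 203  28  36 153] [539. 178. 122.] [490. 138. 112.] [592. 214. 131.]
high [302 207  23  23 414] [546.  80. 128.] [515.  48. 112.] [576. 110. 136.]
side p1 24 [515.9 287.1  90.6]
side p2 18 [794.3 202.8  88.9]
side p3 24 [583.9   4.4  88. ]
side t0 207 [583.  290.2 103.5]
side t1 192 [671.2 294.3 103.3]
side t2 180 [741.9 243.  103.8]
high [264 156  23  19  71] [715.  65. 118.] [665.  37. 112.] [753. 114. 127.]
high [264 166  14  10  28] [691. 112. 119.] [669.  91. 113.] [721. 123. 127.]
high [286 190  19  19 260] [546.  82. 127.] [512.  49. 112.] [581. 111. 140.]
high [262 201  22  24 139] [535. 177. 121.] [492. 138. 112.] [593. 216. 135.]
```

>>> arm_command --pt "10.58 -7.57 0" --pt "10.58 -7.57 0" --pt "10.58 -7.57 0" --pt "10.58 -7.57 0" --pt "10.58 -7.57 0" --pt "10.58 -7.57 0" --pt "10.58 -7.57 0" --pt "10.58 -7.57 0" --pt "10.58 -7.57 0" --pt "10.58 -7.57 0" --pt "10.58 -7.57 0" --pt "10.58 -7.57 0" --pt "14.345 -17.865 2" --pt "14.345 -17.865 2" --pt "14.345 -17.865 2" --pt "14.345 -17.865 2" --pt "14.345 -17.865 2" --pt "14.345 -17.865 2" --pt "14.345 -17.865 2" --pt "14.345 -17.865 2" --twist '[0,0,0,0,0,0,0,0,-1,-2,-3,-4,-4.64,-4.64,-4.64,-4.64,-4.64,-4.64,-4.64,-4.64]' --hand '[40,40,40,40,40,40,40,40,40,40,40,40,40,40,40,40,40,40,40,40]'

```text
t: 2.87
ee_pos: [502.6, 162.1, 173.5]
tool_rot: [3.141, -0.0, 0.754]
wrist_force: [-0.1, -0.1, 0.2]
grip_width: 39.8
finger_force: 0.0
```

>>> arm_command --pt "2.2 -1.9 0.8" --pt "2.2 -1.9 0.8" --pt "2.2 -1.9 0.8" --pt "2.2 -1.9 0.8" --pt "2.2 -1.9 0.8" --pt "2.2 -1.9 0.8" --pt "2.2 -1.9 0.8" --twist '[0,0,0,0,0,0,0]' --hand '[40,40,40,40,40,40,40]'

```text
t: 3.45
ee_pos: [515.0, 274.8, 142.0]
tool_rot: [3.141, -0.0, 0.753]
wrist_force: [0.6, 0.4, -0.3]
grip_width: 39.9
finger_force: 0.0
```

>>> arm_command --pt "0.22 -0.19 0.4" --pt "0.22 -0.19 0.8" --pt "0.22 -0.19 1.2" --pt "0.22 -0.19 1.6" --pt "0.22 -0.19 2.1" --pt "0.22 -0.19 2.1" --pt "0.22 -0.19 2.1" --twist '[0,0,0,0,0,0,0]' --hand '[40,40,40,40,40,40,40]'

```text
t: 4.03
ee_pos: [515.6, 285.6, 57.4]
tool_rot: [-3.141, 0.002, 0.752]
wrist_force: [-0.5, 0.6, 0.8]
grip_width: 40.0
finger_force: 0.0
```

```bash
python3 - <<'E'
from h import *
s=manip.state();print(s["ee_pos"],s["wrist_force"],s["t"])
p=snapshot("side");c=p["color"][150:330,150:390]
cv2.imwrite("pics/grip1.png",cv2.resize(c,None,fx=3,fy=3)[:,:,::-1])
E
```

```text
[515.61282557 285.62036959  57.43641955] [-0.47744691  0.56963461  0.78839161] 4.0333
```

View pics/grip1.png

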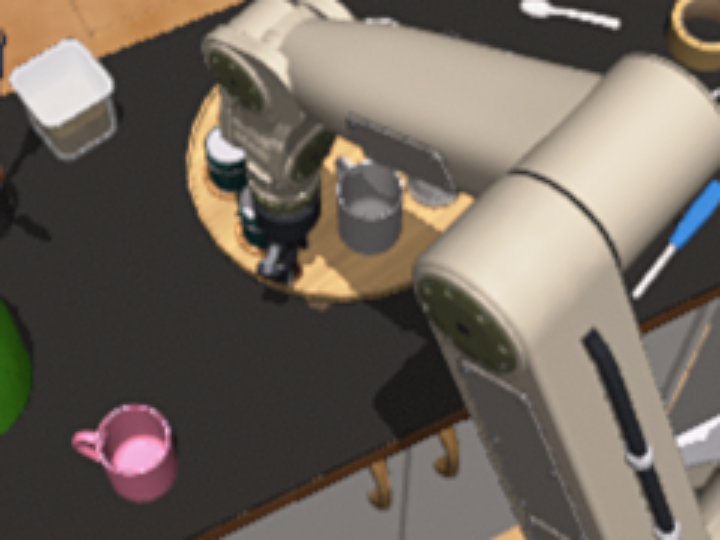

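>>> arm_command --pt "0 0 0" --pt "0 0 0" --pt "0 0 0" --pt "0 0 0" --twist '[0,0,0,0]' --hand '[12,12,12,12]'

```text
t: 4.42
ee_pos: [518.2, 286.6, 59.6]
tool_rot: [3.138, -0.003, 0.753]
wrist_force: [1.9, -5.2, 3.9]
grip_width: 16.6
finger_force: 58.4
```

>>> arm_command --pt "-0.147 0.003 0" --pt "-0.293 0.01 0" --pt "-0.439 0.023 0" --pt "-0.585 0.041 0" --pt "-0.729 0.064 0" --pt "-0.873 0.092 0" --pt "-1.016 0.125 0" --pt "-1.158 0.163 0" --pt "-1.298 0.206 0" --pt "-1.436 0.253 0" --pt "-1.573 0.306 0" --pt "-1.708 0.363 0" --pt "-1.841 0.425 0" --pt "-1.972 0.492 0" --pt "-2.1 0.563 0" --pt "-2.226 0.638 0" --pt "-2.349 0.718 0" --pt "-2.469 0.802 0" --pt "-2.586 0.89 0" --pt "-2.7 0.983 0" --twist '[-0.333,-0.667,-1,-1.333,-1.667,-2,-2.333,-2.667,-3,-3.333,-3.667,-4,-4.333,-4.667,-5,-5.333,-5.667,-6,-6.333,-6.667]' --hand '[12,12,12,12,12,12,12,12,12,12,12,12,12,12,12,12,12,12,12,12]'

```text
t: 6.08
ee_pos: [466.6, 186.4, 59.7]
tool_rot: [3.137, -0.005, 1.456]
wrist_force: [2.4, 5.6, 2.3]
grip_width: 15.9
finger_force: 61.7
```

>>> arm_command --pt "-0.147 0.003 0" --pt "-0.293 0.01 0" --pt "-0.439 0.023 0" --pt "-0.585 0.041 0" --pt "-0.729 0.064 0" --pt "-0.873 0.092 0" --pt "-1.016 0.125 0" --pt "-1.158 0.163 0" --pt "-1.298 0.206 0" --pt "-1.436 0.253 0" --pt "-1.573 0.306 0" --pt "-1.708 0.363 0" --pt "-1.841 0.425 0" --pt "-1.972 0.492 0" --pt "-2.1 0.563 0" --pt "-2.226 0.638 0" --pt "-2.349 0.718 0" --pt "-2.469 0.802 0" --pt "-2.586 0.89 0" --pt "-2.7 0.983 0" --twist '[-0.333,-0.667,-1,-1.333,-1.667,-2,-2.333,-2.667,-3,-3.333,-3.667,-4,-4.333,-4.667,-5,-5.333,-5.667,-6,-6.333,-6.667]' --hand '[12,12,12,12,12,12,12,12,12,12,12,12,12,12,12,12,12,12,12,12]'

```text
t: 7.75
ee_pos: [491.2, 74.0, 59.6]
tool_rot: [3.138, -0.001, 2.155]
wrist_force: [-3.3, 4.8, 7.2]
grip_width: 16.6
finger_force: 62.4
```

>>> arm_command --pt "-0.147 0.003 0" --pt "-0.293 0.01 0" --pt "-0.439 0.023 0" --pt "-0.585 0.041 0" --pt "-0.729 0.064 0" --pt "-0.873 0.092 0" --pt "-1.016 0.125 0" --pt "-1.158 0.163 0" --pt "-1.298 0.206 0" --pt "-1.436 0.253 0" --pt "-1.573 0.306 0" --pt "-1.708 0.363 0" --pt "-1.841 0.425 0" --pt "-1.972 0.492 0" --pt "-2.1 0.563 0" --pt "-2.226 0.638 0" --pt "-2.349 0.718 0" --pt "-2.469 0.802 0" --pt "-2.586 0.89 0" --pt "-2.7 0.983 0" --twist '[-0.333,-0.667,-1,-1.333,-1.667,-2,-2.333,-2.667,-3,-3.333,-3.667,-4,-4.333,-4.667,-5,-5.333,-5.667,-6,-6.333,-6.667]' --hand '[12,12,12,12,12,12,12,12,12,12,12,12,12,12,12,12,12,12,12,12]'

```text
t: 9.42
ee_pos: [581.8, 4.0, 59.6]
tool_rot: [-3.141, -0.0, 2.852]
wrist_force: [-5.4, 0.3, 8.6]
grip_width: 16.1
finger_force: 62.5
```

>>> arm_command --pt "-2.7 0.983 0" --pt "-2.7 0.983 0" --twist '[0,0]' --hand '[40,40]'

```text
t: 9.58
ee_pos: [658.6, 3.3, 56.2]
tool_rot: [-3.128, -0.011, 2.844]
wrist_force: [0.7, -5.6, -3.0]
grip_width: 39.0
finger_force: 2.3
```

A slip of mine: the release rows carried an extra shift that dragged the hand further along. I'll check where the platter is now.

```bash
cat >> h.py <<'E'
def cloud(p):
    K=p["camera_matrix"];T=np.linalg.inv(p["world_to_cam"])
    v,u=np.mgrid[:420,:560];d=p["z_map"].astype(float)
    P=np.stack([(u-K[0,2])/K[0,0]*d,(v-K[1,2])/K[1,1]*d,d],-1)@T[:3,:3].T+T[:3,3]
    P[d<=0]=np.nan
    return P
A0=np.array([631.3,164.1])
def posts(p):
    for m in finder.mark_of(p,"post_1")[:4]:
        w=px2w(p,*m["at"],z=90);r=w[:2]-A0
        print("post",round(m["confidence"],2),np.round(w[:2]),"r",round(np.hypot(*r)),"ang",round(np.degrees(np.arctan2(r[1],r[0]))%360,1))
def tins(p):
    for m in finder.regions_of(p,"tin_a")[:5]:
        P=cloud(p)[m["pixels"]];q=P[(P[:,2]>98)&(P[:,2]<109)]
        if len(q)<10: continue
        c,rad=cv2.minEnclosingCircle(q[:,:2].astype(np.float32));r=q[:,:2].mean(0)-A0
        print("tin",round(m["confidence"],2),len(q),"mean",np.round(q.mean(0),1),"circ",np.round(c,1),round(rad,1),"r",round(np.hypot(*r),1),"ang",round(np.degrees(np.arctan2(r[1],r[0]))%360,1))
E
python3 - <<'E'
from h import *
s=manip.state();print({k:np.round(s[k],2) for k in("t","ee_pos","wrist_force","grip_width","finger_force")})
for n in("side","top"):
    p=snapshot(n);print(n);posts(p);tins(p)
    cv2.imwrite(f"pics/a_{n}.png",cv2.resize(p["color"][90:300,180:460],None,fx=2.8,fy=2.8)[:,:,::-1])
print(manip.state()["wrist_force"])
E
```

```text
{'t': np.float64(9.58), 'ee_pos': array([658.56,   3.33,  56.2 ]), 'wrist_force': array([ 0.69, -5.56, -3.04]), 'grip_width': np.float64(38.97), 'finger_force': np.float64(2.32)}
side
post 0.93 [765. 255.] r 162 ang 34.3
post 0.67 [485. 231.] r 161 ang 155.4
post 0.51 [715. 194.] r 89 ang 19.8
tin 0.68 151 mean [494.3 177.3 103.6] circ [495.4 176.3] 28.3 r 137.6 ang 174.5
tin 0.63 159 mean [521.2  92.6 103.3] circ [521.2  91.6] 30.9 r 131.3 ang 213.0
tin 0.63 48 mean [733.8 185.6 104.1] circ [747.8 178.5] 33.5 r 104.7 ang 11.8
tin 0.47 58 mean [595.5  51.5 103.1] circ [592.5  44.6] 27.1 r 118.1 ang 252.4
top
post 0.96 [471. 177.] r 160 ang 175.5
post 0.84 [702.  11.] r 169 ang 294.9
post 0.73 [726. 300.] r 166 ang 55.0
tin 0.71 328 mean [503.2 121.5 103.2] circ [503.2 121.2] 29.6 r 135.0 ang 198.4
tin 0.5 76 mean [637.5  47.7 104.1] circ [635.8  43. ] 23.7 r 116.5 ang 273.1
[ 0.62878339 -0.14306566 -0.89974002]
```

View pics/a_top.png

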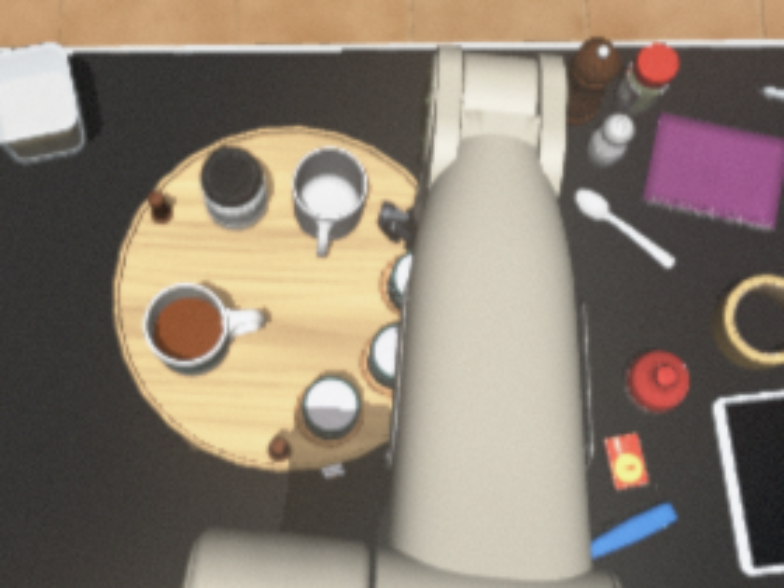

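>>> arm_command --pt "0 0 -1.04" --pt "0 0 -2.08" --pt "0 0 -3.12" --pt "0 0 -3.5" --twist '[0,0,0,0]' --hand '[40,40,40,40]'

```text
t: 10.22
ee_pos: [666.8, 8.7, 205.3]
tool_rot: [3.14, 0.008, 2.849]
wrist_force: [0.6, -0.2, 0.8]
grip_width: 39.8
finger_force: 0.0
```

```bash
python3 - <<'E'
from h import *
s=manip.state();print({k:np.round(s[k],2) for k in("t","ee_pos","wrist_force","grip_width","finger_force")})
p=snapshot("side");q=snapshot("top");
for x,n in((p,"side"),(q,"top")):
    print(n);posts(x);tins(x)
cv2.imwrite("pics/b.png",np.hstack([cv2.resize(x["color"][90:300,180:390],None,fx=1.9,fy=1.9) for x in (p,q)])[:,:,::-1])
r=snapshot("top");posts(r)
E
```

```text
{'t': np.float64(10.22), 'ee_pos': array([666.82,   8.71, 205.33]), 'wrist_force': array([ 0.55, -0.24,  0.77]), 'grip_width': np.float64(39.8), 'finger_force': np.float64(0.0)}
side
post 0.9 [473. 186.] r 160 ang 172.1
post 0.79 [668.  21.] r 148 ang 284.2
post 0.74 [743. 301.] r 176 ang 50.7
tin 0.84 171 mean [500.  136.4 102.8] circ [500.3 135.9] 30.7 r 134.2 ang 191.9
tin 0.72 133 mean [546.9  65.  103.3] circ [545.8  60.2] 31.0 r 130.2 ang 229.6
tin 0.53 114 mean [624.8  36.9 103.5] circ [625.6  32.4] 30.5 r 127.4 ang 267.1
top
post 0.9 [747. 286.] r 168 ang 46.7
post 0.86 [472. 197.] r 162 ang 168.4
post 0.66 [696.   2.] r 174 ang 291.7
tin 0.79 320 mean [498.8 135.9 103.2] circ [499.5 135.6] 30.0 r 135.5 ang 192.0
tin 0.78 232 mean [544.8  67.7 103.1] circ [545.3  62.4] 29.1 r 129.5 ang 228.1
tin 0.63 122 mean [626.4  45.1 103.4] circ [624.   37.5] 27.8 r 119.1 ang 267.7
post 0.73 [684.   6.] r 167 ang 288.5
post 0.73 [741. 297.] r 172 ang 50.4
post 0.68 [608.  28.] r 138 ang 260.3
post 0.65 [467. 198.] r 168 ang 168.5
```

View pics/b.png

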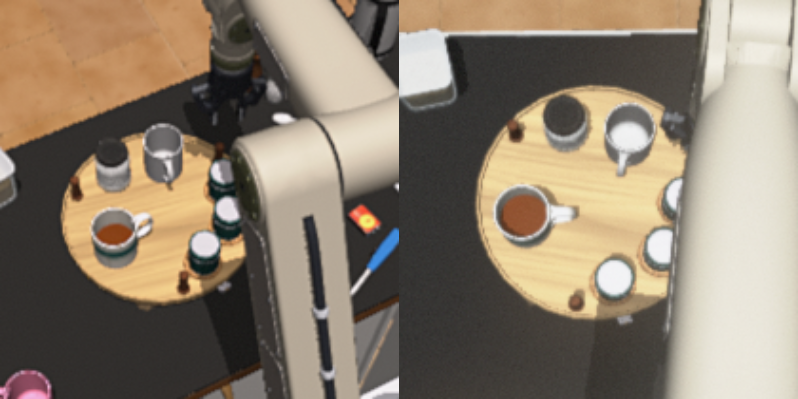

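```bash
python3 - <<'E'
from h import *
for n in("side","top"):
    p=snapshot(n);P=cloud(p)
    for c in [(686,5),(467,198),(741,292)]:
        m=(np.hypot(P[...,0]-c[0],P[...,1]-c[1])<25)&(P[...,2]>82)&(P[...,2]<97)
        q=P[m]
        if len(q):
            r=q[:,:2].mean(0)-A0;print(n,c,len(q),np.round(q.mean(0),1),np.hypot(*r),np.degrees(np.arctan2(r[1],r[0]))%360)
E
```

```text
side (686, 5) 17 [687.2   7.7  88.5] 166.0511549339741 289.67563763288615
side (467, 198) 21 [467.4 195.8  88.6] 166.91342019132435 169.04914081749428
side (741, 292) 19 [741.4 292.   90.3] 168.75804199586685 49.2814847772625
top (467, 198) 31 [467.1 194.5  90.6] 167.02377092871785 169.52958731501093
top (741, 292) 29 [740.2 290.3  89.9] 166.68219782416642 49.186154385890255
```

>>> arm_command --pt "-0.5 0.07 0.4" --pt "-0.5 0.07 0.8" --pt "-0.5 0.07 1.2" --pt "-0.5 0.07 1.6" --pt "-0.5 0.07 1.8" --pt "-0.5 0.07 1.8" --pt "-0.5 0.07 1.8" --pt "-0.5 0.07 1.8" --twist '[-1,-2,-3,-4,-5,-6,-6,-6]' --hand '[40,40,40,40,40,40,40,40]'

```text
t: 11.38
ee_pos: [685.4, 5.4, 124.9]
tool_rot: [3.141, -0.001, -2.81]
wrist_force: [-0.3, -0.1, 0.5]
grip_width: 40.3
finger_force: 0.0
```

>>> arm_command --pt "-0.03 0 0.5" --pt "-0.03 0 1" --pt "-0.03 0 1.5" --pt "-0.03 0 1.67" --pt "-0.03 0 1.67" --pt "-0.03 0 1.67" --pt "-0.03 0 1.67" --pt "-0.03 0 1.67" --twist '[0,0,0,0,0,0,0,0]' --hand '[40,40,40,40,12,12,12,12]'

```text
t: 12.05
ee_pos: [687.1, 5.0, 59.1]
tool_rot: [-3.14, 0.0, -2.808]
wrist_force: [2.1, -3.8, -7.9]
grip_width: 16.3
finger_force: 58.6
```

>>> arm_command --pt "0.147 0.003 0" --pt "0.293 0.01 0" --pt "0.439 0.023 0" --pt "0.585 0.041 0" --pt "0.729 0.064 0" --pt "0.873 0.092 0" --pt "1.016 0.125 0" --pt "1.158 0.163 0" --pt "1.298 0.206 0" --pt "1.436 0.253 0" --pt "1.573 0.306 0" --pt "1.708 0.363 0" --pt "1.841 0.425 0" --pt "1.972 0.492 0" --pt "2.1 0.563 0" --pt "2.226 0.638 0" --pt "2.349 0.718 0" --pt "2.469 0.802 0" --pt "2.469 0.802 0" --pt "2.469 0.802 0" --twist '[0.333,0.667,1,1.333,1.667,2,2.333,2.667,3,3.333,3.667,4,4.333,4.667,5,5.333,5.667,6,6,6]' --hand '[12,12,12,12,12,12,12,12,12,12,12,12,12,12,12,12,12,12,12,12]'

```text
t: 13.72
ee_pos: [583.0, 3.6, 59.1]
tool_rot: [3.142, 0.0, 2.849]
wrist_force: [-0.1, -1.5, -7.1]
grip_width: 16.5
finger_force: 60.6
```

Now release in place, hold, then rise.

>>> arm_command --pt "0 0 0" --pt "0 0 0" --pt "0 0 0" --pt "0 0 0" --pt "0 0 0" --pt "0 0 0" --pt "0 0 -0.6" --pt "0 0 -1.4" --pt "0 0 -2.2" --pt "0 0 -3" --pt "0 0 -3" --twist '[0,0,0,0,0,0,0,0,0,0,0]' --hand '[40,40,40,40,40,40,40,40,85,85,85]'

```text
t: 14.63
ee_pos: [586.5, 3.3, 186.0]
tool_rot: [3.14, 0.011, 2.848]
wrist_force: [2.0, -0.5, 1.3]
grip_width: 74.9
finger_force: 0.0
```

```bash
python3 - <<'E'
from h import *
s=manip.state();print({k:np.round(s[k],2) for k in("t","ee_pos","tool_rot","wrist_force","grip_width")})
for n in("side","top"):
    p=snapshot(n);P=cloud(p);print(n);tins(p)
    for c in [(583,3),(516,286),(794,202)]:
        q=P[(np.hypot(P[...,0]-c[0],P[...,1]-c[1])<25)&(P[...,2]>82)&(P[...,2]<97)]
        if len(q):
            r=q[:,:2].mean(0)-A0;print(c,len(q),np.round(q.mean(0),1),np.hypot(*r),np.degrees(np.arctan2(r[1],r[0]))%360)
    cv2.imwrite(f"pics/c_{n}.png",cv2.resize(p["color"][90:300,180:460],None,fx=2.8,fy=2.8)[:,:,::-1])
E
```

```text
{'t': np.float64(14.63), 'ee_pos': array([586.55,   3.29, 186.03]), 'tool_rot': array([3.14, 0.01, 2.85]), 'wrist_force': array([ 2.04, -0.46,  1.27]), 'grip_width': np.float64(74.88)}
side
tin 0.7 183 mean [506.6 220.5 103.1] circ [507.8 218.5] 31.4 r 136.9 ang 155.7
tin 0.64 186 mean [546.   62.  103.3] circ [539.9  72.3] 46.1 r 133.0 ang 230.1
tin 0.54 172 mean [500.6 132.3 103.2] circ [501.9 133.4] 30.8 r 134.5 ang 193.7
tin 0.43 97 mean [660.9 259.1 104.5] circ [659.3 259.3] 57.1 r 99.5 ang 72.7
(583, 3) 19 [585.5   3.2  88.1] 167.26756716662783 254.11985467895937
(516, 286) 21 [517.1 286.7  89.8] 167.53924378637106 132.94882254660814
(794, 202) 17 [795.5 202.8  89.4] 168.68259957850523 13.255400992545535
top
tin 0.85 330 mean [508.  219.  103.1] circ [507.5 219.2] 30.1 r 135.0 ang 156.0
tin 0.68 321 mean [545.5  60.8 103. ] circ [546.1  60.6] 30.2 r 134.3 ang 230.3
tin 0.59 313 mean [500.2 131.2 103. ] circ [500.3 131.1] 29.5 r 135.2 ang 194.1
(583, 3) 3 [584.7  10.2  91.3] 160.77559165038534 253.14713991731054
(516, 286) 32 [517.  285.8  89.9] 166.96819217971452 133.19205602765055
(794, 202) 35 [794.2 201.8  89. ] 167.17638247219202 13.030273800450912
```

>>> arm_command --pt "0.5 0.4 0" --pt "1 0.8 0" --pt "1.4 1.085 0.2" --pt "1.4 1.085 0.4" --pt "1.4 1.085 0.8" --pt "1.4 1.085 0.8" --pt "1.4 1.085 0.8" --twist '[1,2,3,3.8,3.8,3.8,3.8]' --hand '[85,85,85,85,85,85,85]'

```text
t: 15.42
ee_pos: [540.1, 61.5, 144.8]
tool_rot: [-3.139, -0.004, 2.451]
wrist_force: [-0.7, 0.2, 0.2]
grip_width: 85.0
finger_force: 0.0
```

View pics/c_top.png

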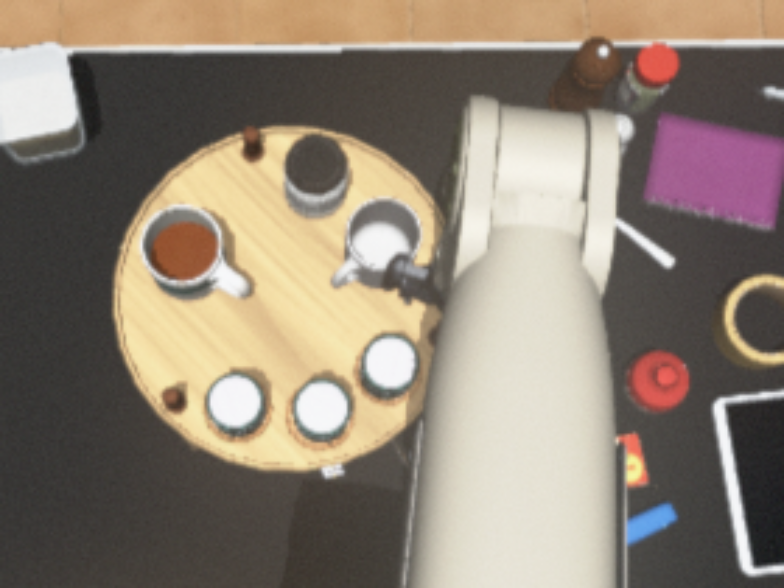

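>>> arm_command --pt "-0.11 0.076 0.3" --pt "-0.11 0.076 0.8" --pt "-0.11 0.076 1.3" --pt "-0.11 0.076 1.8" --pt "-0.11 0.076 2.07" --pt "-0.11 0.076 2.07" --pt "-0.11 0.076 2.07" --pt "-0.11 0.076 2.07" --pt "-0.11 0.076 2.07" --pt "-0.11 0.076 2.07" --twist '[0,0,0,0,0,0,0,0,0,0]' --hand '[85,85,85,85,85,85,50,50,50,50]'

```text
t: 16.25
ee_pos: [548.5, 60.8, 65.5]
tool_rot: [3.14, 0.002, 2.45]
wrist_force: [-0.7, -0.6, 3.1]
grip_width: 58.4
finger_force: 64.7
```

>>> arm_command --pt "0 0 -0.2" --pt "0 0 -0.4" --pt "0 0 -0.6" --pt "0 0 -0.8" --pt "0 0 -0.8" --pt "0 0 -0.8" --pt "0 0 -0.8" --pt "0 0 -0.8" --pt "0 0 -0.8" --twist '[0,0,0,0,0,0,0,0,0]' --hand '[50,50,50,50,50,50,50,50,50]'

```text
t: 17.0
ee_pos: [546.8, 60.9, 95.5]
tool_rot: [-3.141, -0.001, 2.45]
wrist_force: [-0.8, 0.5, -0.7]
grip_width: 58.8
finger_force: 64.7
```

```bash
cat > w.py <<'E'
from h import *
f=[]
for i in range(6):
    f.append([*manip.state()["wrist_force"],*manip.state()["effort"][1:3]]);p=snapshot("top")
s=manip.state();f=np.array(f);print(s["t"],np.round(s["ee_pos"],1),f[:,2].round(2),f.mean(0).round(2))
print(tins(p))
E
python3 w.py
```

```text
17.3 [547.1  60.9  95.8] [-0.71 -2.46 -2.03 -2.47 -2.62 -2.45] [ -0.24   0.27  -2.12 -47.98  27.68]
tin 0.86 323 mean [507.5 218.5 103.2] circ [507.4 218.8] 29.4 r 135.2 ang 156.3
tin 0.62 336 mean [500.5 131.3 103. ] circ [501.1 131.2] 29.8 r 134.8 ang 194.1
None
```

>>> arm_command --pt "0 0 0.2" --pt "0 0 0.4" --pt "0 0 0.6" --pt "0 0 0.7" --pt "0 0 0.78" --pt "0 0 0.78" --pt "0 0 0.78" --pt "0 0 0.78" --pt "0 0 0.78" --pt "0 0 0.78" --pt "0 0 0.3" --pt "0 0 -0.5" --pt "0 0 -1.2" --pt "0 0 -1.2" --twist '[0,0,0,0,0,0,0,0,0,0,0,0,0,0]' --hand '[50,50,50,50,50,50,85,85,85,85,85,85,85,85]'

```text
t: 18.52
ee_pos: [550.6, 60.9, 149.5]
tool_rot: [3.136, 0.007, 2.45]
wrist_force: [0.7, -0.1, 0.1]
grip_width: 85.0
finger_force: 0.0
```

```bash
python3 - <<'E'
from h import *
s=manip.state();print({k:np.round(s[k],2) for k in("t","ee_pos","tool_rot","wrist_force","grip_width")})
p=snapshot("side");tins(p)
s=manip.state();print(np.round(s["ee_pos"],1),s["wrist_force"])
E
```

```text
{'t': np.float64(18.52), 'ee_pos': array([550.63,  60.9 , 149.53]), 'tool_rot': array([3.14, 0.01, 2.45]), 'wrist_force': array([ 0.72, -0.1 ,  0.13]), 'grip_width': np.float64(85.04)}
tin 0.83 155 mean [544.7  62.5 103.3] circ [535.6  71.4] 44.3 r 133.5 ang 229.5
tin 0.67 166 mean [502.3 132.4 103.2] circ [500.8 131.7] 30.5 r 132.8 ang 193.8
tin 0.62 57 mean [732.2 143.  103.6] circ [747.3 138. ] 35.8 r 103.1 ang 348.2
tin 0.57 184 mean [509.1 219.6 103.1] circ [510.1 221.3] 31.9 r 134.2 ang 155.6
tin 0.37 14 mean [558.4 192.7 102. ] circ [552.9 128.9] 123.6 r 78.3 ang 158.6
[548.4  60.9 145.2] [-0.03051487  0.68784438  0.07534887]
```

>>> arm_command --pt "0.5 0.15 0" --pt "1 0.3 0" --pt "1.5 0.45 0" --pt "2 0.61 0" --pt "2 0.61 0.2" --pt "2 0.61 0.2" --pt "2 0.61 0.2" --pt "2 0.61 0.2" --pt "2 0.61 0.2" --twist '[1,2,3,4,5,6.07,6.07,6.07,6.07]' --hand '[85,85,85,85,85,85,85,85,85]'

```text
t: 19.37
ee_pos: [500.8, 130.5, 135.3]
tool_rot: [-3.14, -0.0, 1.817]
wrist_force: [-0.8, 0.0, 0.7]
grip_width: 84.8
finger_force: 0.0
```

>>> arm_command --pt "0.02 0 0.5" --pt "0.02 0 1" --pt "0.02 0 1.5" --pt "0.02 0 1.82" --pt "0.02 0 1.82" --pt "0.02 0 1.82" --pt "0.02 0 1.82" --pt "0.02 0 1.82" --pt "0.02 0 1.82" --pt "0.02 0 1.82" --pt "0.02 0 1.6" --pt "0.02 0 1.4" --pt "0.02 0 1.2" --pt "0.02 0 1" --pt "0.02 0 1" --pt "0.02 0 1" --pt "0.02 0 1" --pt "0.02 0 1" --pt "0.02 0 1" --twist '[0,0,0,0,0,0,0,0,0,0,0,0,0,0,0,0,0,0,0]' --hand '[85,85,85,85,85,85,50,50,50,50,50,50,50,50,50,50,50,50,50]'

```text
t: 20.95
ee_pos: [500.5, 131.4, 95.5]
tool_rot: [-3.14, -0.0, 1.815]
wrist_force: [-0.2, -0.3, -4.0]
grip_width: 58.8
finger_force: 65.9
```

```bash
python3 w.py
```

```text
21.25 [500.9 131.5  95.8] [-4.04 -4.64 -4.96 -4.06 -4.52 -3.81] [ 1.000e-02  6.000e-02 -4.340e+00 -4.562e+01  2.822e+01]
tin 0.81 326 mean [507.  218.8 103.1] circ [507.7 219. ] 29.7 r 135.8 ang 156.3
tin 0.18 91 mean [656.4 252.3 104.3] circ [656.8 256.9] 59.6 r 91.7 ang 74.1
None
```

>>> arm_command --pt "0 0 -0.4" --pt "0 0 -0.8" --pt "0 0 -1.2" --pt "0 0 -1.6" --pt "0 0 -2" --pt "0 0 -2.3" --pt "0 0 -2.4" --pt "0 0 -2.4" --pt "0 0 -2.4" --pt "0 0 -2.4" --pt "0 0 -2.4" --pt "0 0 -2.4" --pt "0 0 -2.4" --twist '[0,0,0,0,0,0,0,0,0,0,0,0,0]' --hand '[50,50,50,50,50,50,50,50,50,50,50,50,50]'

```text
t: 22.38
ee_pos: [500.6, 131.5, 191.4]
tool_rot: [-3.14, -0.0, 1.815]
wrist_force: [-1.0, 0.0, -4.7]
grip_width: 58.7
finger_force: 66.6
```

```bash
python3 w.py; python3 - <<'E'
from h import *
p=snapshot("side");tins(p);posts(p);save(p,"fin");q=snapshot("top")
cv2.imwrite("pics/fin.png",np.hstack([cv2.resize(x["color"][90:300,180:390],None,fx=1.9,fy=1.9) for x in (p,q)])[:,:,::-1])
E
```

```text
22.6833 [501.  131.5 192. ] [-4.69 -3.85 -3.66 -4.56 -4.38 -4.26] [ -0.23   0.17  -4.23 -44.13  30.82]
tin 0.77 335 mean [507.8 219.1 103.3] circ [508. 219.] 29.9 r 135.2 ang 156.0
None
tin 0.83 172 mean [509.5 220.1 102.9] circ [509.9 219.7] 30.8 r 134.0 ang 155.3
tin 0.15 99 mean [658.3 259.4 103.9] circ [660.9 256.2] 59.8 r 99.1 ang 74.2
post 0.91 [513. 279.] r 165 ang 136.0
post 0.89 [791. 207.] r 166 ang 15.0
post 0.75 [579.  14.] r 158 ang 250.8
```

View pics/fin.png

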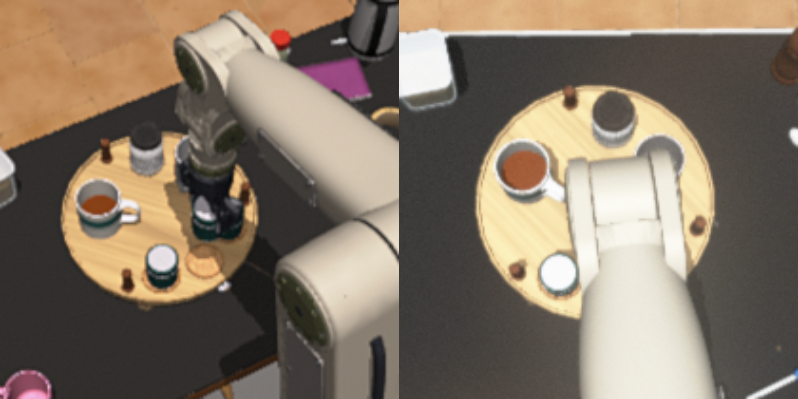

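The picture shows the held canister up and upright at about (205,215), the middle ring empty at (205,262), and the left canister, jar and mugs standing.

```bash
python3 -c "
from rig import manip
print(manip.hand_in())"
```

```text
the job is handed in; nothing more can be done
None
```

I handed the job in at about 23 s: the canisters are at the front and the arm is holding the heaviest one (about 4.3 N) upright, roughly 125 mm above the deck. I lifted two of the three: the right-hand one weighed about 2.4 N and is back in its ring. I left the third in place, because if it were 0.18 kg heavier still it would exceed the 0.55 kg limit. On the way, one wrong release move spun the platter about 36 degrees past the stop; I turned it back and nothing fell, but I don't have the verdict.

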